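# Wind the screw press down onto a pendant

### The arm

A 6-joint arm with a two-finger parallel gripper is mounted at the origin on the work surface. World frame = base frame: x ahead of the robot, y to its left, z up, the work surface at z = 0. Lengths are in m, angles in degrees, forces in N, time in s.
With the tool pointing down it reaches from about 0.325 to 0.75 m from the base axis. Payload 7.6 kg.
Tool frame: the origin (TCP) lies between the finger pads; the fingertips stand 22 mm ahead of it and the grasp point (between the pads) lies 3 mm ahead of it (arm.tcp_to_tips is the distance from the TCP to the fingertips, in m); z points along the fingers, y is the line along which they close (so a half turn about z gives the same grasp; the last joint's range is limited). The gripper opens to 85 mm and grips with 20 to 120 N. Pads are 22 mm wide; open, the fingers measure 114 mm over their backs; the gripper's body (76 mm by 85 mm) begins 54 mm behind the grasp point. The pads swing forward as they close: fully open they stand 13 mm farther back than shut.
Start: joints at [71.03, 2.991, 80.254, -0, 96.75, -4.028], TCP at [0.135, 0.507, 0.253] pointing down, gripper open.
Joint ranges: [-166.34, 166.34], [-52.06, 124.39], [6.96, 135.62], [-60.46, 240.46], [14.63, 156.25], [-167.68, 167.68]. Speed limits (degrees/s): [147.25, 147.25, 172.46, 180, 180, 180].

### API

Orientations are given as a 3x3 rotation matrix whose columns are the frame's x, y, z axes.
In Python, from bench import arm, optics, sign_off gives the robot as it stands. The module is installed in compiled form; this text tells all that it offers.
- The arm moves only by the tool jog_arm, never from a script. Its argument "targets" is a list of rows, each a list of 3 entries, a list of its own where there are three numbers: the closure, from 0 (fully open) to 1 (shut), then the shift along the tool's x, y, z in cm, then the turn about the tool's z in degrees. In form: [[jaw, [x, y, z], yaw], ...]. A call has 1 to 12 rows; each row is the pose to reach, as a shift and turn from the pose commanded when the call began, along the tool's axes at that moment; what a row does not reach only later rows make up. A row lasts 1/10 s, in which the tool goes at most 50 mm and 8.59 degrees, less where a joint would pass 70% of its speed; a pose out of reach is approached as far as the arm can. A call with a gripper value outside its range is refused whole. The fingers move at their own pace and stop on an object; "grip_force" is the grip in N (left out, the last holds). Time passes only in rows, so rows that repeat a pose let the fingers close. It gives the time, the measured TCP pose, the force, the opening and the grip force at its end, in the units of the state.
- arm.observe(): the state, without advancing time (a new reading comes with each control period).
- optics.camera(name): name is "side" or "top" or "wrist"; returns (picture, depth): 384x512x3 uint8, red, green, blue; 384x512 float32, m along the optical axis (not along the pixel's ray), 0 where there is no reading.
- optics.get_calibration(name): a dict with "K" (3x3 intrinsics, pixels), "rvec" (rotation vector, rad) and "tvec" (3), from world to camera coordinates, as OpenCV has them; the wrist camera has in their place "T_tool_cam" (4x4, takes a point from camera to tool coordinates, whose origin is the TCP and whose axes are the flange's). Camera axes: x right, y down, z forward; pixel columns grow to the right and rows downward; lengths in m; the calibration is good to about 2 mm. A picture is of the moment at which its call begins: read the wrist's pose just before it. get_calibration takes no time and is no camera call.
- sign_off(): hands the job in; it is judged then, once.
The state is a dict: "clock": time; "joints": joint angles; "dq": joint speeds; "joint_efforts": joint torques, N m; "tcp_pos": TCP position; "orientation": TCP orientation; "force": force on the tool from outside, world axes, zero at the start; "moment": the same for the moment, N m; "gripper_width": finger opening in m; "grasp_force": force on a finger pad.
Only numpy, scipy, OpenCV 4.12 (cv2) and the standard library are available. Lean on these libraries where they do the work, as an engineer would, in place of code of your own. Each camera call takes 0.05 s, during which the arm holds its last target. There are 200 camera calls.

### The job

The turquoise pendant's stone has just been glued and needs pressing: wind the small bench press fully down onto it by pushing the orange crank knob on its handwheel round clockwise (seen from above), a little more than one full turn, until the wheel comes up against its stop. Then take the hand away, leaving the press wound down on the pendant in its cup and the mug, wire spool, pliers and bead box where they are.

Things in the scene. Friction and masses are not known exactly. Their poses are not given: they have to be found in the camera images.
- handwheel (a joint): Turning angle of the press's dark steel handwheel (upright axis), in rad; it grows as the wheel turns clockwise seen from above. Hard stop at 8.2 (fully wound down); it starts between 0 and 1.4, so 6.8 to 8.2 rad (1.1 to 1.3 turns) remain. Friction of about 0.22 N m (3.5 N pushed at the knob) makes it stay wherever it is left; the screw cannot be driven back by the pad. Each rad lowers the spindle and pad by 2.5 mm.
- hub (a point): Point on the handwheel's axis, at the top of its hub, 169 mm above the table. The wheel stays at this height: a rim of 65 mm mean radius, round bar of 12 mm, its top 168 mm above the table, with three thin spokes. The press below it is a fixed blue frame: base 150 x 170 x 18 mm, two columns 62 mm either side of the axis, crosshead with its top 140 mm above the table (nuts and collar to 154 mm). The frame's yaw and place vary.
- crank_knob (a point): Centre of the orange crank knob: an upright cylinder of 20 mm diameter fixed on the rim of the handwheel, 65 mm from the axis, its underside 166 mm and its top 216 mm above the table; this point is 191 mm above the table. It goes round with the wheel. Nothing else rises above the rim but the spindle in the middle.
- spindle_top (a point): Top of the steel spindle (14 mm diameter, red cap of 17 mm) that comes up through the hub on the wheel's axis: 202 mm above the table at joint value 0, sinking to 182 mm when fully wound down. It does not turn.
- press_pad: Round black pressing pad of 36 mm diameter under the spindle, on a spring (2.5 N/mm) inside it; origin at the centre of its underside, 59 mm above the table at joint value 0. It meets the pendant some 3 mm (1.2 rad) before the stop and then presses on it with up to about 7 N.
- pendant: Loose brass pendant disc, 40 mm diameter, with a turquoise stone, 14 mm high in all; origin at the centre of its underside. It sits in the wooden cup under the pad and need not be touched by the robot.
- cup (a point): Centre of the inner floor of the fixed round wooden cup (48 mm inside diameter, rim 4 mm higher) on the press's base, 28 mm above the table.
- mug: Loose black mug, 80 mm diameter, 92 mm high, origin at the centre of its underside. Bystander.
- spool: Loose white spool of brass wire, 64 mm diameter, 44 mm high, standing; origin at the centre of its underside. Bystander.
- pliers: Loose pliers with yellow handles, lying, about 140 mm long along their own x axis, 13 mm high; origin at table level below the joint. Bystander.
- bead_box: Loose clear box of beads with a white lid, 57 x 42 x 42 mm, origin at the centre of its underside. Bystander.
Mind the look-alikes: they are no part of the job. What is meant by the part that bears handwheel is not green, and is the larger of those in its own colour.

How it is judged:
By the outcome, as a careful person would: the job done as asked, in the order asked, and still so for the second after the job is handed in, with the robot touching nothing.
It also fails if it takes over 58 s, if anything falls off the work surface, if the arm or the gripper's body presses on something with over 40 N, if the wrist force passes 120 N, or if a joint passes its speed limit or range.

## Working session

There is one attempt and no reset: what is moved stays moved. The work goes in short steps, Python scripts to look and compute and a tool call to move; the robot and the scene stay as the last step left them, time stands still between calls to the robot, and variables do not carry over. Pictures are saved under pics/ and viewed, at most 10 in all, crops included, and the job is handed in when it is done.

Besides the shell and the picture viewer there is one more tool, called after "Call:" by a JSON object that holds its "op" and its "data". jog_arm: Moves the arm, as the interface text tells. Its arguments: {"type":"object","properties":{"targets":{"type":"array"},"grip_force":{"type":"number"}},"required":["targets"]}

```bash
mkdir -p pics; python3 - <<'E'
from bench import arm, optics
import cv2,numpy as np
s=arm.observe();print(s['clock'],s['tcp_pos'],s['orientation'],s['gripper_width'])
for n in('side','top'):
    p,d=optics.camera(n);cv2.imwrite(f'pics/{n}0.png',p[:,:,::-1]);np.savez(f'{n}0.npz',p=p,d=d)
    print(n,optics.get_calibration(n))
a=[cv2.imread(f'pics/{n}0.png') for n in('top','side')]
E
```

```text
0.0 [0.13526191 0.50699759 0.25247827] [[-9.66187127e-01  2.57841411e-01 -4.92428586e-04]
 [ 2.57841866e-01  9.66185971e-01 -1.49695457e-03]
 [ 8.98007139e-05 -1.57330694e-03 -9.99998758e-01]] 0.08559307030354249
side {'K': array([[390.67105248,   0.        , 256.9624299 ],
       [  0.        , 390.67105248, 193.16738759],
       [  0.        ,   0.        ,   1.        ]]), 'rvec': array([ 0.45858805, -2.71168093,  1.25607689]), 'tvec': array([0.56872696, 0.18440353, 0.78244858])}
top {'K': array([[438.1394867 ,   0.        , 258.88097834],
       [  0.        , 438.1394867 , 197.44453484],
       [  0.        ,   0.        ,   1.        ]]), 'rvec': array([ 2.15995606, -2.14671264,  0.06645095]), 'tvec': array([0.09793147, 0.62706105, 0.90308664])}
```

View pics/top0.png

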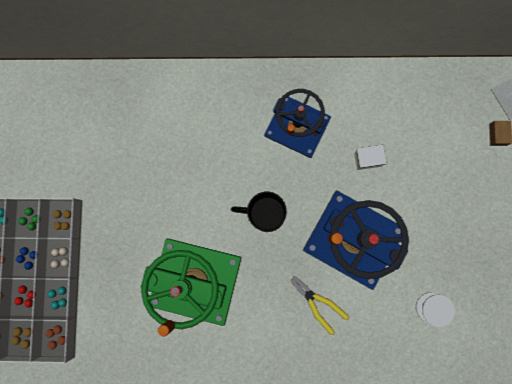

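View pics/side0.png

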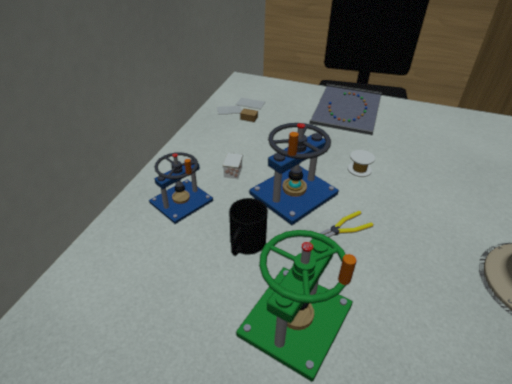

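The top view shows the large blue press with its red cap at about (374,239) and its orange knob at (337,239). In the side view the cap is at (301,127) and the knob at (294,143). The green press and the small blue press are the look-alikes.

```bash
cat >h.py <<'E'
import cv2,numpy as np
from bench import arm,optics
def P(n):
    c=optics.get_calibration(n);R=cv2.Rodrigues(c['rvec'])[0];return c['K'],R,c['tvec']
def ray(n,uv):
    K,R,t=P(n);return -R.T@t, R.T@np.linalg.inv(K)@np.array([uv[0],uv[1],1.])
def plane(n,uv,z):
    o,d=ray(n,uv);return o+d*(z-o[2])/d[2]
def tri(a,b):
    M=[cv2.hconcat([P(n)[1],P(n)[2].reshape(3,1)]) for n in('top','side')]
    M=[P(n)[0]@m for n,m in zip(('top','side'),M)]
    X=cv2.triangulatePoints(M[0],M[1],np.float64(a).reshape(2,1),np.float64(b).reshape(2,1))[:,0];return X[:3]/X[3]
def blobs(p,lo,hi,box=None):
    h=cv2.cvtColor(p,cv2.COLOR_RGB2HSV);m=cv2.inRange(h,lo,hi)
    if lo[0]==170: m|=cv2.inRange(h,(0,lo[1],lo[2]),(4,255,255))
    n,l,s,c=cv2.connectedComponentsWithStats(m)
    return [(s[i],c[i].round(1)) for i in range(1,n) if s[i][4]>12 and (box is None or box[0]<c[i][0]<box[2] and box[1]<c[i][1]<box[3])],m
E
python3 - <<'E'
from h import *
for n,box in(('top',(300,190,420,290)),('side',(260,110,340,170))):
    p=np.load(n+'0.npz')['p'];d=np.load(n+'0.npz')['d']
    for nm,lo,hi in(('red',(170,110,80),(179,255,255)),('or',(5,150,80),(16,255,255))):
        for s,c in blobs(p,lo,hi,box)[0]:
            u,v=int(c[0]),int(c[1]);K,R,t=P(n)
            z=d[v,u];X=R.T@(z*np.linalg.inv(K)@[c[0],c[1],1]-t)
            print(n,nm,s,c,X.round(4))
    # wheel height scan
for nm,uv,z in(('knob',(336.5,238.5),.216),('cap',(374,239),.2)): print(nm,plane('top',uv,z))
# other objects depth height map from top near press
p=np.load('top0.npz')['p'];d=np.load('top0.npz')['d'];K,R,t=P('top')
v,u=np.mgrid[:384,:512];X=(np.stack([(u-K[0,2])/K[0,0],(v-K[1,2])/K[1,1],np.ones_like(u)],-1)*d[...,None]-t)@R
m=(X[...,2]>.155)&(X[...,2]<.18)&(u>320)&(u<420)&(v>190)&(v<290)
Q=X[m][:,:2];A=np.c_[2*Q,np.ones(len(Q))]
for it in range(5):
    b=np.linalg.lstsq(A,(Q**2).sum(1),rcond=None)[0];r=np.hypot(*(Q-b[:2]).T);R0=np.sqrt(b[2]+b[:2]@b[:2])
    k=abs(r-R0)<.015;Q=Q[k];A=A[k]
print('rim',b[:2],R0,len(Q))
for nm,uv in(('mug',(267,212)),('box',(371,157)),('spool',(438,310)),('pl',(315,300)),('green',(165,328))): print(nm,X[uv[1],uv[0]])
E
```

```text
top red [368 234  11  10  85] [373.3 238.6] [ 0.5397 -0.1015  0.2019]
top or [331 233  12  11 105] [336.4 238.1] [ 0.5399 -0.0366  0.2159]
side red [297 123   8   5  33] [300.4 125.2] [ 0.5387 -0.1004  0.1991]
side or [289 132  10  22 104] [292.2 140.2] [ 0.5383 -0.0271  0.205 ]
knob [ 0.53926995 -0.0367382   0.216     ]
cap [ 0.53901086 -0.10305541  0.2       ]
rim [ 0.53937369 -0.10028288] 0.06392525773696024 1545
mug [0.59735317 0.08480222 0.00290579]
box [ 0.71229936 -0.13485402  0.04291507]
spool [ 0.39736756 -0.26437029  0.04286204]
pl [ 0.40828146 -0.01972302 -0.00190132]
green [0.38728424 0.25111544 0.21526828]
```

Call:
{"op": "jog_arm", "data": {"targets": [[0,[0,0,-3],0],[0,[-4,-3,-3],-7],[0,[-8,-6,-3],-14],[0,[-12,-9.5,-3],-21],[0,[-16,-12.7,-3],-28],[0,[-20,-16,-3],-35],[0,[-24,-19,-3],-42],[0,[-28,-22,-3],-49],[0,[-32,-25.4,-3],-56],[0,[-36,-28.5,-3],-63],[0,[-40,-31.7,-3],-70],[0,[-44,-35,-3],-77]], "grip_force": 25}}

```text
clock: 1.3
tcp_pos: [0.4326, 0.108, 0.2831]
orientation: [[-0.478, -0.878, -0.0], [-0.878, 0.478, 0.0], [-0.0, 0.0, -1.0]]
force: [-0.1, -0.2, 0.9]
gripper_width: 0.0855
grasp_force: 0.0
```

```bash
cat >>h.py <<'E'
def st():
    s=arm.observe();print(s['clock'],'tcp',s['tcp_pos'].round(4),'yawx',np.degrees(np.arctan2(s['orientation'][1,0],s['orientation'][0,0])).round(1),'J',np.round(s['joints'],1),'F',np.round(s['force'],1),s['gripper_width'],s['grasp_force']);return s
def to(x,y,z,yaw):
    s=st();print('shift cm',(s['orientation'].T@(np.array([x,y,z])-s['tcp_pos'])*100).round(2),'turn',-(yaw-np.degrees(np.arctan2(s['orientation'][1,0],s['orientation'][0,0]))))
E
python3 -c "
from h import *
to(.5395,-.0367,.28,-114)"
```

```text
1.3 tcp [0.4326 0.108  0.2831] yawx -118.6 J [   9.3  -10.3   89.6    0.   100.7 -142.2] F [-0.1 -0.2  0.9] 0.08552317877801868 0.0
shift cm [  7.59 -16.31   0.31] turn -4.574839305140259
```

Call:
{"op": "jog_arm", "data": {"targets": [[0,[2,-4,0],-1],[0,[4,-8,0],-3],[0,[6,-12,0],-4],[0,[7.6,-16.3,0],-4.5],[0,[7.6,-16.3,0],-4.5]]}}

```text
clock: 1.8
tcp_pos: [0.5395, -0.0396, 0.2807]
orientation: [[-0.417, -0.909, -0.004], [-0.909, 0.417, -0.0], [0.002, 0.003, -1.0]]
force: [0.0, 0.3, -0.3]
gripper_width: 0.0859
grasp_force: 0.0
```

```bash
python3 - <<'E'
from h import *
s=st();p,d=optics.camera('wrist');cv2.imwrite('pics/w1.png',p[:,:,::-1])
c=optics.get_calibration('wrist');T=c['T_tool_cam'];print(T.round(3).tolist())
for s_,cc in blobs(p,(5,150,80),(16,255,255))[0]+blobs(p,(170,110,80),(179,255,255))[0]:
    z=d[int(cc[1]),int(cc[0])];X=T@np.append(z*np.linalg.inv(c['K'])@[*cc,1],1);print(s_,cc,(s['orientation']@X[:3]+s['tcp_pos']).round(4))
E
```

```text
1.8 tcp [ 0.5395 -0.0396  0.2807] yawx -114.6 J [-8.100e+00  5.500e+00  7.460e+01 -1.000e-01  1.002e+02 -1.635e+02] F [ 0.   0.3 -0.3] 0.08592422396895885 0.0
[[0.0, -0.952, -0.307, 0.078], [1.0, 0.0, 0.0, -0.0], [-0.0, -0.307, 0.952, -0.12], [0.0, 0.0, 0.0, 1.0]]
[245 214  28  27 247] [258.5 229.6] [ 0.5397 -0.0352  0.2151]
[204 118  27  27 235] [217.5 131.4] [ 0.538  -0.1012  0.1992]
```

View pics/w1.png

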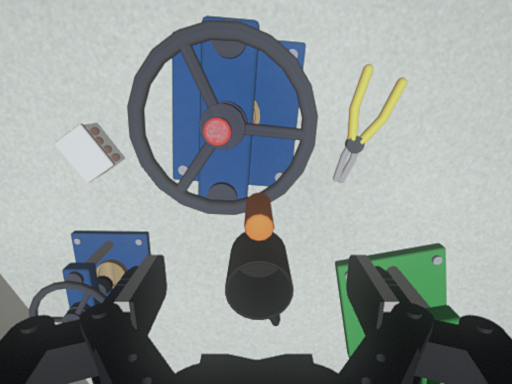

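The wrist view shows the orange knob at (258,230), midway between the open fingers, and the red cap at (217,131). Both agree with the earlier estimate.

Call:
{"op": "jog_arm", "data": {"targets": [[0,[-0.3,0,3],0],[0,[-0.3,0,6],0],[0,[-0.3,0,7.8],0],[0,[-0.3,0,7.8],0],[1,[-0.3,0,7.8],0],[1,[-0.3,0,7.8],0],[1,[-0.3,0,7.8],0],[1,[-0.3,0,7.8],0],[1,[-0.3,0,7.8],0],[1,[-0.3,0,7.8],0]], "grip_force": 25}}

```text
clock: 2.85
tcp_pos: [0.5396, -0.0332, 0.2062]
orientation: [[-0.413, -0.911, 0.002], [-0.911, 0.413, -0.0], [-0.0, -0.002, -1.0]]
force: [-0.1, -0.9, 4.5]
gripper_width: 0.0193
grasp_force: 25.3
```

```bash
cat >arc.py <<'E'
import sys
from h import *
hub=np.array([.539,-.101]);n=int(sys.argv[1]);step=float(sys.argv[2])
s=st();t=s['tcp_pos'];g=t[:2]-hub
phi=np.arctan2(g[1],g[0]);r=np.hypot(*g);print('phi',np.degrees(phi),'r',r)
for i in range(1,n+1):
    a=phi-np.radians(step*i);w=np.append(hub+.065*np.array([np.cos(a),np.sin(a)]),.201)-t
    print([1,(s['orientation'].T@w*100).round(1).tolist(),round(step*i,1)])
E
python3 arc.py 12 8
```

```text
2.85 tcp [ 0.5396 -0.0332  0.2062] yawx -114.4 J [  -7.4    6.5   81.9   -0.    91.5 -163. ] F [-0.1 -0.9  4.5] 0.01932537344189197 25.336081981658936
phi 89.51663113197912 r 0.06783666976099308
[1, [-0.0, -1.0, 0.5], 8.0]
[1, [-0.2, -1.9, 0.5], 16.0]
[1, [-0.3, -2.8, 0.5], 24.0]
[1, [-0.2, -3.7, 0.5], 32.0]
[1, [-0.0, -4.6, 0.5], 40.0]
[1, [0.3, -5.4, 0.5], 48.0]
[1, [0.7, -6.2, 0.5], 56.0]
[1, [1.2, -6.9, 0.5], 64.0]
[1, [1.9, -7.6, 0.5], 72.0]
[1, [2.6, -8.1, 0.5], 80.0]
[1, [3.4, -8.6, 0.5], 88.0]
[1, [4.2, -8.9, 0.5], 96.0]
```

Call:
{"op": "jog_arm", "data": {"targets": [[1,[0,-1,0],8],[1,[-0.1,-1.9,0],16],[1,[-0.1,-2.8,0],24],[1,[0,-3.7,0],32],[1,[0.1,-4.6,0],40],[1,[0.4,-5.4,0],48],[1,[0.8,-6.2,0],56],[1,[1.3,-6.9,0],64],[1,[1.9,-7.6,0],72],[1,[2.6,-8.1,0],80],[1,[3.4,-8.6,0],88],[1,[3.4,-8.6,0],88]]}}

```text
clock: 4.05
tcp_pos: [0.6064, -0.0992, 0.2063]
orientation: [[-0.923, 0.384, 0.009], [0.384, 0.923, 0.001], [-0.008, 0.004, -1.0]]
force: [16.3, 4.0, -1.1]
gripper_width: 0.0193
grasp_force: 25.3
```

```bash
python3 arc.py 12 8
```

```text
4.05 tcp [ 0.6064 -0.0992  0.2063] yawx 157.4 J [-12.8  18.1  68.6   0.2  92.8 -80.2] F [16.3  4.  -1.1] 0.019250897988551667 25.251679122447968
phi 1.5393795337658918 r 0.0674645697761208
[1, [-0.1, -1.0, 0.5], 8.0]
[1, [-0.3, -1.8, 0.5], 16.0]
[1, [-0.3, -2.7, 0.5], 24.0]
[1, [-0.3, -3.7, 0.5], 32.0]
[1, [-0.1, -4.5, 0.5], 40.0]
[1, [0.2, -5.4, 0.5], 48.0]
[1, [0.6, -6.2, 0.5], 56.0]
[1, [1.2, -6.9, 0.5], 64.0]
[1, [1.8, -7.6, 0.5], 72.0]
[1, [2.5, -8.1, 0.5], 80.0]
[1, [3.3, -8.6, 0.5], 88.0]
[1, [4.1, -8.9, 0.5], 96.0]
```

Call:
{"op": "jog_arm", "data": {"targets": [[1,[-0.2,-1,0],8],[1,[-0.3,-1.9,0],16],[1,[-0.3,-2.8,0],24],[1,[-0.3,-3.7,0],32],[1,[-0.1,-4.6,0],40],[1,[0.2,-5.4,0],48],[1,[0.6,-6.2,0],56],[1,[1.1,-6.9,0],64],[1,[1.8,-7.6,0],72],[1,[2.5,-8.1,0],80],[1,[3.3,-8.6,0],88],[1,[3.3,-8.6,0],88]]}}

```text
clock: 5.25
tcp_pos: [0.5403, -0.17, 0.2063]
orientation: [[0.356, 0.935, 0.003], [0.935, -0.356, -0.006], [-0.005, 0.006, -1.0]]
force: [3.2, -14.7, -0.1]
gripper_width: 0.019
grasp_force: 25.8
```

```bash
python3 arc.py 11 8
```

```text
5.25 tcp [ 0.5403 -0.17    0.2063] yawx 69.2 J [-21.1  10.5  77.5  -0.3  91.7  -0.2] F [  3.2 -14.7  -0.1] 0.019021467482431543 25.75379490852356
phi -88.88839535597808 r 0.06904785866401177
[1, [0.1, -1.0, 0.5], 8.0]
[1, [-0.1, -1.9, 0.5], 16.0]
[1, [-0.1, -2.8, 0.5], 24.0]
[1, [0.0, -3.7, 0.5], 32.0]
[1, [0.2, -4.6, 0.5], 40.0]
[1, [0.6, -5.4, 0.5], 48.0]
[1, [1.0, -6.2, 0.5], 56.0]
[1, [1.6, -6.9, 0.5], 64.0]
[1, [2.2, -7.6, 0.5], 72.0]
[1, [3.0, -8.1, 0.5], 80.0]
[1, [3.8, -8.5, 0.5], 88.0]
```

Call:
{"op": "jog_arm", "data": {"targets": [[1,[-0.2,-1,0],8],[1,[-0.3,-1.9,0],16],[1,[-0.4,-2.9,0],24],[1,[-0.3,-3.8,0],32],[1,[-0.1,-4.7,0],40],[1,[0.2,-5.6,0],48],[1,[0.6,-6.4,0],56],[1,[1.1,-7.1,0],64],[1,[1.8,-7.8,0],72],[1,[2.5,-8.3,0],80],[1,[3.3,-8.8,0],88],[1,[3.3,-8.8,0],88]]}}

```text
clock: 6.45
tcp_pos: [0.4698, -0.1047, 0.2063]
orientation: [[0.948, -0.319, 0.003], [-0.319, -0.948, -0.001], [0.003, 0.0, -1.0]]
force: [3.0, -0.4, 3.5]
gripper_width: 0.0195
grasp_force: 26.0
```

```bash
python3 arc.py 8 8
```

```text
6.45 tcp [ 0.4698 -0.1047  0.2063] yawx -18.6 J [-17.   -3.2  91.8  -0.   91.2  91.6] F [ 3.  -0.4  3.5] 0.019473216294360413 25.954144299030304
phi -176.93201248353964 r 0.06930859158321329
[1, [0.1, -1.0, 0.5], 8.0]
[1, [-0.0, -1.9, 0.5], 16.0]
[1, [-0.1, -2.8, 0.5], 24.0]
[1, [0.0, -3.7, 0.5], 32.0]
[1, [0.3, -4.6, 0.5], 40.0]
[1, [0.6, -5.4, 0.5], 48.0]
[1, [1.1, -6.2, 0.5], 56.0]
[1, [1.6, -6.9, 0.5], 64.0]
```

Call:
{"op": "jog_arm", "data": {"targets": [[1,[-0.1,-1,0],8],[1,[-0.2,-1.9,0],16],[1,[-0.2,-2.8,0],24],[1,[-0.2,-3.7,0],32],[1,[0,-4.6,0],40],[1,[0.3,-5.4,0],48],[1,[0.7,-6.2,0],56],[1,[0.7,-6.2,0],56]]}}

```text
clock: 7.25
tcp_pos: [0.4964, -0.0478, 0.2062]
orientation: [[0.27, -0.963, 0.002], [-0.963, -0.27, 0.0], [0.0, -0.002, -1.0]]
force: [1.6, -0.7, 5.1]
gripper_width: 0.0192
grasp_force: 26.3
```

Call:
{"op": "jog_arm", "data": {"targets": [[0,[0,0,0],0],[0,[0,0,0],0],[0,[0,0,0],0],[0,[0,0,-2.5],0],[0,[0,0,-6],0],[0,[0,0,-6],-8],[0,[0,0,-6],-16],[0,[0,0,-6],-24],[0,[0,0,-6],-32],[0,[0,0,-6],-40],[0,[0,0,-6],-48],[0,[0,0,-6],-56]]}}

```text
clock: 8.45
tcp_pos: [0.4952, -0.0484, 0.265]
orientation: [[0.951, -0.309, -0.001], [-0.309, -0.951, 0.0], [-0.001, -0.0, -1.0]]
force: [-0.1, -0.5, -0.6]
gripper_width: 0.0855
grasp_force: 0.0
```

Call:
{"op": "jog_arm", "data": {"targets": [[0,[0,0,0],-8],[0,[0,0,0],-16],[0,[0,0,0],-24],[0,[0,0,0],-32],[0,[0,0,0],-40],[0,[0,0,0],-48],[0,[0,0,0],-56],[0,[0,0,0],-64],[0,[0,0,0],-72],[0,[0,0,0],-80],[0,[0,0,0],-88],[0,[0,0,0],-96]]}}

```text
clock: 9.65
tcp_pos: [0.4952, -0.0484, 0.265]
orientation: [[0.208, 0.978, -0.001], [0.978, -0.208, 0.0], [0.0, -0.001, -1.0]]
force: [0.1, -0.2, 0.4]
gripper_width: 0.0852
grasp_force: 0.0
```

```bash
cat >look.py <<'E'
from h import *
import sys
s=st();p,d=optics.camera('wrist');cv2.imwrite('pics/%s.png'%sys.argv[1],p[:,:,::-1])
c=optics.get_calibration('wrist');T=c['T_tool_cam']
for s_,cc in blobs(p,(5,150,80),(16,255,255))[0]+blobs(p,(170,110,80),(179,255,255))[0]:
    z=d[int(cc[1]),int(cc[0])];X=T@np.append(z*np.linalg.inv(c['K'])@[*cc,1],1);print(s_,cc,(s['orientation']@X[:3]+s['tcp_pos']).round(4),'tool',X[:3].round(4))
E
python3 look.py w2
```

```text
9.65 tcp [ 0.4952 -0.0484  0.265 ] yawx 78.0 J [-9.8 -1.6 83.6  0.  98.1  2.2] F [ 0.1 -0.2  0.4] 0.08515558553525893 0.0
[246 214  31  38 711] [261.6 236.7] [ 0.4984 -0.0489  0.2169] tool [0.0002 0.0033 0.0481]
[318 260  24  23 425] [329.5 271. ] [ 0.5386 -0.1003  0.1855] tool [-0.0418  0.0533  0.0794]
```

Call:
{"op": "jog_arm", "data": {"targets": [[0,[0,0.3,0],-8],[0,[0,0.3,0],-16],[0,[0,0.3,0],-24],[0,[0,0.3,0],-32],[0,[0,0.3,0],-40],[0,[0,0.3,0],-45],[0,[0,0.3,3],-45],[0,[0,0.3,6],-45],[0,[0,0.3,6.3],-45],[0,[0,0.3,6.3],-45]]}}

```text
clock: 10.7
tcp_pos: [0.4981, -0.0489, 0.2022]
orientation: [[-0.538, 0.843, -0.002], [0.843, 0.538, 0.0], [0.001, -0.001, -1.0]]
force: [-0.1, -0.3, 0.3]
gripper_width: 0.0851
grasp_force: 0.0
```

Call:
{"op": "jog_arm", "data": {"targets": [[1,[0,0,0],0],[1,[0,0,0],0],[1,[0,0,0],0],[1,[0,0,0],0],[1,[0,0,0],0],[1,[0,0,0],0]]}}

```text
clock: 11.3
tcp_pos: [0.4984, -0.0489, 0.2029]
orientation: [[-0.539, 0.842, 0.0], [0.842, 0.539, -0.0], [-0.0, 0.0, -1.0]]
force: [-3.2, 0.1, 3.3]
gripper_width: 0.0193
grasp_force: 24.9
```

```bash
python3 arc.py 12 6
```

```text
11.3 tcp [ 0.4984 -0.0489  0.2029] yawx 122.6 J [ -9.8   0.2  88.8  -0.   90.9 -42.4] F [-3.2  0.1  3.3] 0.019330992972137535 24.9296236038208
phi 127.96211926968991 r 0.06603391524313795
[1, [-0.1, 0.7, 0.2], 6.0]
[1, [-0.1, 1.4, 0.2], 12.0]
[1, [-0.2, 2.0, 0.2], 18.0]
[1, [-0.4, 2.7, 0.2], 24.0]
[1, [-0.7, 3.3, 0.2], 30.0]
[1, [-1.0, 3.9, 0.2], 36.0]
[1, [-1.4, 4.5, 0.2], 42.0]
[1, [-1.8, 5.0, 0.2], 48.0]
[1, [-2.3, 5.5, 0.2], 54.0]
[1, [-2.8, 5.9, 0.2], 60.0]
[1, [-3.4, 6.3, 0.2], 66.0]
[1, [-4.0, 6.6, 0.2], 72.0]
```

Call:
{"op": "jog_arm", "data": {"targets": [[1,[0,0.7,0],6],[1,[-0.1,1.4,0],12],[1,[-0.2,2.0,0],18],[1,[-0.4,2.7,0],24],[1,[-0.6,3.3,0],30],[1,[-0.9,3.9,0],36],[1,[-1.3,4.5,0],42],[1,[-1.7,5.0,0],48],[1,[-2.2,5.5,0],54],[1,[-2.2,5.5,0],54]]}}

```text
clock: 12.3
tcp_pos: [0.5576, -0.0386, 0.2029]
orientation: [[0.366, 0.931, 0.003], [0.931, -0.366, -0.001], [-0.0, 0.003, -1.0]]
force: [2.0, -4.3, 3.1]
gripper_width: 0.0194
grasp_force: 25.2
```

```bash
python3 arc.py 10 5
```

```text
12.3 tcp [ 0.5576 -0.0386  0.2029] yawx 68.5 J [-7.7  9.5 79.  -0.1 91.4 13.7] F [ 2.  -4.3  3.1] 0.019386772947823445 25.239336490631104
phi 73.38632649884234 r 0.06516150026650336
[1, [0.0, 0.6, 0.2], 5.0]
[1, [-0.0, 1.1, 0.2], 10.0]
[1, [-0.1, 1.7, 0.2], 15.0]
[1, [-0.2, 2.2, 0.2], 20.0]
[1, [-0.4, 2.8, 0.2], 25.0]
[1, [-0.6, 3.3, 0.2], 30.0]
[1, [-0.9, 3.8, 0.2], 35.0]
[1, [-1.2, 4.3, 0.2], 40.0]
[1, [-1.5, 4.7, 0.2], 45.0]
[1, [-1.9, 5.2, 0.2], 50.0]
```

Call:
{"op": "jog_arm", "data": {"targets": [[1,[0,0.6,0],5],[1,[0,1.1,0],10],[1,[0,1.1,0],10]]}}

```text
clock: 12.6
tcp_pos: [0.5674, -0.0423, 0.2029]
orientation: [[0.52, 0.854, 0.002], [0.854, -0.52, -0.001], [0.0, 0.002, -1.0]]
force: [2.6, -4.4, 3.4]
gripper_width: 0.0193
grasp_force: 25.4
```

Call:
{"op": "jog_arm", "data": {"targets": [[1,[0,0.6,0],5],[1,[0,1.1,0],10],[1,[0,1.1,0],10]]}}

```text
clock: 12.9
tcp_pos: [0.5767, -0.0477, 0.2029]
orientation: [[0.659, 0.752, 0.002], [0.752, -0.659, -0.0], [0.001, 0.002, -1.0]]
force: [2.6, -1.8, 3.8]
gripper_width: 0.0194
grasp_force: 25.4
```

```bash
python3 arc.py 3 5
```

```text
12.9 tcp [ 0.5767 -0.0477  0.2029] yawx 48.8 J [-8.4 12.7 75.4  0.  91.8 32.8] F [ 2.6 -1.8  3.8] 0.019407592322764042 25.44213831424713
phi 54.741868159413016 r 0.06532738652849912
[1, [0.0, 0.6, 0.2], 5.0]
[1, [-0.0, 1.1, 0.2], 10.0]
[1, [-0.1, 1.7, 0.2], 15.0]
```

Call:
{"op": "jog_arm", "data": {"targets": [[1,[0,0.6,0],5],[1,[0,1.1,0],10],[1,[0,1.1,0],10]]}}

```text
clock: 13.2
tcp_pos: [0.5851, -0.0545, 0.2029]
orientation: [[0.779, 0.627, 0.003], [0.627, -0.779, 0.001], [0.002, 0.001, -1.0]]
force: [5.6, 0.8, 4.4]
gripper_width: 0.0193
grasp_force: 25.4
```

Call:
{"op": "jog_arm", "data": {"targets": [[1,[0,0.6,0],5],[1,[0,1.1,0],10],[1,[0,1.1,0],10]]}}

```text
clock: 13.5
tcp_pos: [0.5882, -0.0591, 0.2026]
orientation: [[0.874, 0.485, -0.01], [0.485, -0.874, 0.008], [-0.004, -0.012, -1.0]]
force: [-20.5, 16.6, 14.1]
gripper_width: 0.0193
grasp_force: 28.4
```

```bash
python3 arc.py 1 5
```

```text
13.5 tcp [ 0.5882 -0.0591  0.2026] yawx 29.0 J [-9.5 15.2 72.5  0.4 92.9 51.5] F [-20.5  16.6  14.1] 0.01928816346217198 28.41417968273163
phi 40.37259913064064 r 0.06463700537544567
[1, [0.1, 0.6, 0.2], 5.0]
```

Call:
{"op": "jog_arm", "data": {"targets": [[1,[0,0.1,0],0],[1,[0,0.1,0],0],[0,[0,0.1,0],0],[0,[0,0,0],0],[0,[0,0,0],0],[0,[0,0,0],0],[0,[0,0,-3],0],[0,[0,0,-7],0],[0,[0,0,-9],0],[0,[0,0,-9],0]]}}

```text
clock: 14.5
tcp_pos: [0.5922, -0.0638, 0.2963]
orientation: [[0.878, 0.479, 0.007], [0.479, -0.878, -0.001], [0.005, 0.004, -1.0]]
force: [0.7, -0.9, 1.0]
gripper_width: 0.0853
grasp_force: 0.0
```

```bash
python3 look.py w3; python3 - <<'E'
from h import *
p,_=optics.camera('side');q=p[90:240,130:380];cv2.imwrite('pics/s3.png',cv2.resize(q[:,:,::-1],None,fx=3,fy=3,interpolation=cv2.INTER_CUBIC))
E
```

```text
14.5 tcp [ 0.5922 -0.0638  0.2963] yawx 28.6 J [ -9.7  14.   63.3   0.  102.4  51.7] F [ 0.7 -0.9  1. ] 0.08528354721110594 0.0
[234 205  26  26 530] [246.6 217.8] [ 0.5888 -0.0581  0.2161] tool [-0.0007 -0.007   0.0802]
[255 264  21  19 302] [264.7 273. ] [ 0.539  -0.1013  0.1811] tool [-0.0653  0.0069  0.1149]
```

View pics/s3.png

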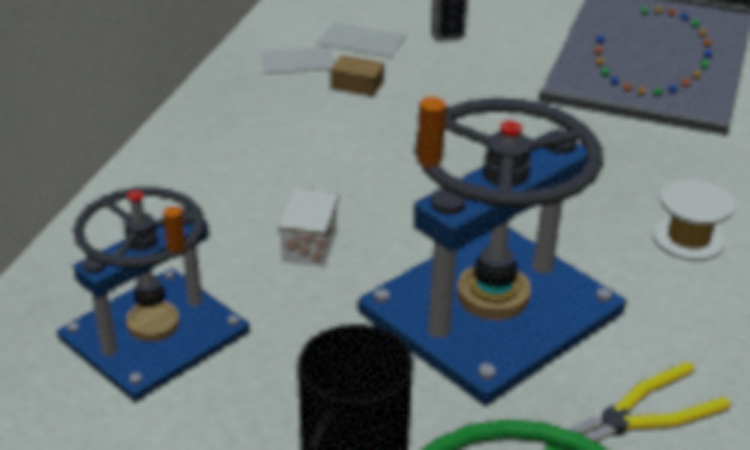

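View pics/w3.png

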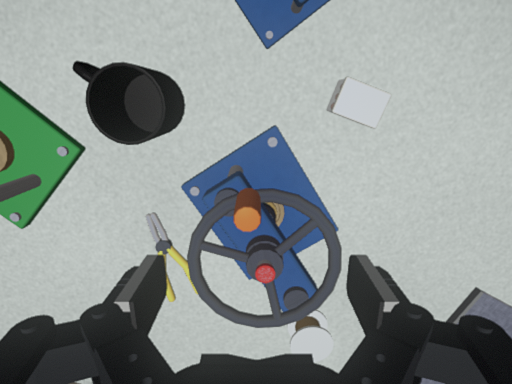

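In the side crop, the pad rests on the turquoise pendant in its cup, at about (493,280) in the enlarged picture, and the bystanders haven't moved. The wrist view shows the hand clear above the knob at (247,218), and the cap measures 181 mm high, so the press is fully down.

Call:
{"op": "jog_arm", "data": {"targets": [[0,[0,0,-4],0],[0,[0,0,-7],0],[0,[0,0,-7],0],[0,[0,0,-7],0]]}}

```text
clock: 15.0
tcp_pos: [0.5914, -0.0635, 0.3607]
orientation: [[0.878, 0.479, -0.002], [0.479, -0.878, 0.0], [-0.001, -0.001, -1.0]]
force: [-0.7, -0.0, -1.1]
gripper_width: 0.0853
grasp_force: 0.0
```

```bash
python3 -c "
from bench import sign_off
print(sign_off())"
```

```text
the job is handed in; nothing more can be done
None
```

I wound the large blue press clockwise about 1.14 turns until it came up against its stop, pressing the pendant in its cup, then took the hand away and handed the job in at 15 s; the mug, spool, pliers and bead box were never touched.

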